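Scrape out the joint under the sugar dispenser

TASK

Take the joint scraper off the utensil rail and clean out the inside corner at the foot of the splashback, under the sugar-cube dispenser: lean the scraper out from under the dispenser and draw its tip along the aluminium trim from the end nearer the robot to the far end in one slow, steady pass, about 2 to 3 cm a second, keeping it lightly pressed into the corner all the way. The trim is not bedded quite true, so follow it by feel; do not push the dispenser's bar, press hard or disturb the glasses, pot and trays. Then hang the scraper by its hook over the rail again and let go.

Things in the scene. Friction and masses are not known exactly. Their poses are not given: they have to be found in the camera images.
- scraper: Joint scraper, 180 mm long, about 120 g: round steel shank 65 mm long, up to 12 mm thick, and black plastic handle 115 mm long (z = 65 to 180 mm), 18 mm thick along x, 22 mm wide along y. Origin at the very end of the tip, z from tip to handle end. A hook on its +x side holds it. Starts hanging on the rail tip down, handle on the robot's side of the bar, hook over to the rail's +x side.
- scraper_tip (a point): Centre of the scraper's rounded tip, a ball of 5 mm radius on the tool's axis, 5 mm above the scraper's origin; scraper's axes. It drags on the trim (friction about 0.6): held firmly, with the handle leaning 15 to 20 degrees ahead in the direction of travel so that the tip trails, it runs smoothly; else the drag turns the tool in the fingers. Contact is stiff, some 10 to 30 N per mm pushed in.
- scraper_hook (a point): Scraper's hook, like a pen clip on the handle's +x side, 14 mm wide: this point is the middle of the arch's underside, 122 mm above the scraper's origin and 16 mm to its +x. The slot is 14.5 mm wide (x = 9 to 23.5 mm in the scraper's frame); the clip arm beyond it, outside at x = 28 mm, reaches 42 mm down and flares out at its foot. The arch's top is at z = 127 mm.
- scraper_grip (a point): Where to hold the scraper: on the handle's axis, 158 mm above its origin, 22 mm below the handle's top end, 31 mm above the hook's arch; scraper's axes.
- rail: Fixed steel utensil rail: flat bar on edge, 220 mm long (along its y), 8 mm thick, 40 mm high, on two round posts at y = +-106 mm with ball tops 175 mm high. Origin on the counter under the bar's middle, z up. A tea strainer hangs fixed on it at y = -75 mm, its bowl towards -x. Hung here, the scraper's origin is 38 mm above the counter, its axis 13 to 19 mm from the bar's mid-plane.
- rail_top (a point): Middle of the top edge of the rail's flat bar, 160 mm above the counter; rail's axes.
- splashback: Fixed tiled splashback, 224 mm long, 318 mm high. Origin on the counter under the middle of the joint; x along the joint from the end nearer the robot to the far end, y out of the wall over the counter, z up. The joint is the inside corner of the L-shaped aluminium trim at its foot, x = -100 to +100 mm. Dispenser above: lean the handle 40 to 45 degrees from vertical towards +y.
- joint_near (a point): Near end of the joint on the corner line, 8 mm up. The trim's wall face is at y = 0 of the splashback and 30 mm high, its foot reaches to y = 30 mm. Here the tip ball's centre sits at y = 5, z = 13 mm. The trim is rigid but unevenly bedded: true at this end, running straight off so that its far end lies up to 4 mm too deep (lower and further in) or too proud (higher and further out). Not measured.
- dispenser_low (a point): Front edge of the sugar dispenser's outlet, its lowest part, 125 mm above the counter and 45 mm out from the wall. The housing, x = -53 to +53 mm, starts 136 mm up and reaches 54 mm out; its push bar reaches 70 mm out at 149 to 181 mm up; wall plate x = -65 to +65 mm; hopper above to 308 mm. Splashback's axes.
- push_bar (a joint): Travel of the sugar dispenser's sprung push bar, a steel plate 64 mm wide and 32 mm high on the dispenser's front; 0 out, grows to 0.008 m as it is pushed towards the wall. Leave alone.
- glass1: waisted clear tulip tea glass, 92 mm tall, 57 mm across the rim; origin at the centre of its foot. Leave alone. Stands on the counter.
- glass2: waisted clear tulip tea glass, 92 mm tall, 57 mm across the rim; origin at the centre of its foot. Leave alone. Stands on the counter.
- glass3: waisted clear tulip tea glass, 92 mm tall, 57 mm across the rim; origin at the centre of its foot. Leave alone. Stands on the upper tray.
- glass4: waisted clear tulip tea glass, 92 mm tall, 57 mm across the rim; origin at the centre of its foot. Leave alone. Stands on the upper tray.
- pot: White ceramic pot, closed, 98 mm tall, 140 mm across, with two small side handles along y; origin at the centre of its foot. Leave alone.
- lid: Hard grey silicone lid, a disc 148 mm across and 7 mm thick with a knob, 24 mm tall in all, lying on the pot; origin at the centre of its underside. Leave alone.
- tray_aluminium: Brushed aluminium tray, 340 (x) by 240 (y) by 24 mm, lower of two; origin at the centre of its underside. Leave alone.
- tray_white: White plastic tray, 310 (x) by 210 (y) by 26 mm, in the aluminium tray; origin at the centre of its underside. Leave alone.
Not all that is in view belongs to the job. There is more than one size of the scraper; the one meant has the size given above.

How it is judged:
On the way, in this order (a step that is already met when the one before it is completed fails the run):
1. the scraper's tip rubs in the joint at its near end (x of scraper_tip in the frame of splashback between -0.088 and -0.072 m and y of scraper_tip in the frame of splashback between -0.004 and 0.014 m and z of scraper_tip in the frame of splashback between 0.004 and 0.02 m and contact force between scraper and splashback above 0.5 N), for 0.2 s.
2. the tip rubs in the joint 20 mm further along (x of scraper_tip in the frame of splashback between -0.068 and -0.052 m and y of scraper_tip in the frame of splashback between -0.004 and 0.014 m and z of scraper_tip in the frame of splashback between 0.004 and 0.02 m and contact force between scraper and splashback above 0.5 N), for 0.2 s.
3. the tip rubs in the joint 40 mm further along (x of scraper_tip in the frame of splashback between -0.048 and -0.032 m and y of scraper_tip in the frame of splashback between -0.004 and 0.014 m and z of scraper_tip in the frame of splashback between 0.004 and 0.02 m and contact force between scraper and splashback above 0.5 N), for 0.2 s.
4. the tip rubs in the joint 60 mm further along (x of scraper_tip in the frame of splashback between -0.028 and -0.012 m and y of scraper_tip in the frame of splashback between -0.004 and 0.014 m and z of scraper_tip in the frame of splashback between 0.004 and 0.02 m and contact force between scraper and splashback above 0.5 N), for 0.2 s.
5. the tip rubs in the joint 80 mm further along (x of scraper_tip in the frame of splashback between -0.008 and 0.008 m and y of scraper_tip in the frame of splashback between -0.004 and 0.014 m and z of scraper_tip in the frame of splashback between 0.004 and 0.02 m and contact force between scraper and splashback above 0.5 N), for 0.2 s.
6. the tip rubs in the joint 100 mm further along (x of scraper_tip in the frame of splashback between 0.012 and 0.028 m and y of scraper_tip in the frame of splashback between -0.004 and 0.014 m and z of scraper_tip in the frame of splashback between 0.004 and 0.02 m and contact force between scraper and splashback above 0.5 N), for 0.2 s.
7. the tip rubs in the joint 120 mm further along (x of scraper_tip in the frame of splashback between 0.032 and 0.048 m and y of scraper_tip in the frame of splashback between -0.004 and 0.014 m and z of scraper_tip in the frame of splashback between 0.004 and 0.02 m and contact force between scraper and splashback above 0.5 N), for 0.2 s.
8. the tip rubs in the joint 140 mm further along (x of scraper_tip in the frame of splashback between 0.052 and 0.068 m and y of scraper_tip in the frame of splashback between -0.004 and 0.014 m and z of scraper_tip in the frame of splashback between 0.004 and 0.02 m and contact force between scraper and splashback above 0.5 N), for 0.2 s.
9. the tip, still pressed in the joint, has come to the far end (x of scraper_tip in the frame of splashback between 0.072 and 0.088 m and y of scraper_tip in the frame of splashback between -0.004 and 0.014 m and z of scraper_tip in the frame of splashback between 0.004 and 0.02 m and contact force between scraper and splashback above 0.5 N), for 0.2 s.
At the end, for the whole second after the job is handed in: The scraper hangs by its hook over the rail's bar between the posts (its tip end 30 to 48 mm above the counter, within 30 mm of the bar's plane, within 15 degrees of upright, resting on the rail), released and still (x of scraper in the frame of rail between -0.03 and 0.03 m and y of scraper in the frame of rail between -0.09 and 0.09 m and height (world z) of scraper between 0.03 and 0.048 m and angle between scraper's own z axis and vertical below 0.25 rad and contact force between scraper and rail above 0.3 N and linear speed of scraper below 0.02 m/s); the robot touches nothing.
It fails at once if the splashback, its trim or the dispenser is pressed or knocked with more than 20 N (contact force between anything else and splashback above 20 N).
It fails at once if the dispenser's push bar is pushed in by more than 5 mm (value of joint push_bar above 0.005 m).
It fails at once if a glass, the pot, its lid or a tray is moved by more than 20 mm (distance of any of glass1, glass2, glass3, glass4, pot, lid, tray_aluminium, tray_white from where it was at the start of the episode above 0.02 m).
It fails at once if a glass or the pot is tipped by more than 20 degrees (angle between any of glass1, glass2, glass3, glass4, pot's own z axis and vertical above 0.35 rad).
It also fails if it takes over 72 s, if anything falls off the work surface, if the arm or the gripper's body presses on something with over 40 N, if the wrist force passes 120 N, or if a joint passes its speed limit or range.

ROBOT

A 6-joint arm with a two-finger parallel gripper is mounted at the origin on the work surface. World frame = base frame: x ahead of the robot, y to its left, z up, the work surface at z = 0. Lengths are in m, angles in rad, forces in N, time in s.
With the tool pointing down it reaches from about 0.3 to 0.875 m from the base axis. Payload 4.2 kg.
Tool frame: the origin (TCP) lies midway between the tips of the shut fingers; the grasp point (between the pads) lies 19 mm behind it (ctrl.hold_point_z is the z of the grasp point in the tool frame, in m); z points along the fingers, y is the line along which they close (so a half turn about z gives the same grasp; the last joint's range is limited). The gripper opens to 85 mm and grips with 20 to 120 N. Pads are 22 mm wide; open, the fingers measure 114 mm over their backs; the gripper's body (76 mm by 85 mm) begins 54 mm behind the grasp point. The pads swing forward as they close: fully open they stand 13 mm farther back than shut.
Start: joints at [-1.186, 0.32, 1.565, -0, 1.257, -0.02], TCP at [0.226, -0.529, 0.231] pointing down, gripper open.
Joint ranges: [-3.11, 3.11], [-0.84, 2.01], [0.21, 2.61], [-1.34, 4.49], [0.05, 2.63], [-2.56, 2.56]. Speed limits (rad/s): [2.57, 2.57, 3.14, 3.14, 3.14, 3.14].

INTERFACE

Orientations are given as a unit quaternion [x, y, z, w].
In Python, from cell import readout, eyes, ctrl gives the robot as it stands.
- The arm moves only by the tool step_arm, never from a script. Its argument "commands" is text: rows parted by semicolons, each of 7 numbers parted by spaces: the shift along the tool's x, y, z in mm, then the turn, a rotation vector about the tool's x, y, z in degrees, then the finger opening in mm, from 0 to 85.4. In form: tx ty tz wx wy wz claw; .... A call has 1 to 8 rows; each row shifts and turns the commanded pose from where the row before left it, along the tool's axes as they then stand; what a row does not reach is not made up. A row lasts 1/8 s, in which the tool goes at most 62.5 mm and 10.7 degrees, less where a joint would pass 70% of its speed; a pose out of reach is approached as far as the arm can. A call with a gripper value outside its range is refused whole. The fingers move at their own pace and stop on an object; "newtons" is the grip in N (left out, the last holds). Time passes only in rows, so rows that do not move let the fingers close. It gives the time, the measured TCP pose, the force, the opening and the grip force at its end, in the units of the state.
- readout.state(): the state, without advancing time (a new reading comes with each control period).
- eyes.get_image(name): name is "side" or "top" or "wrist"; returns (picture, depth): 480x640x3 uint8, red, green, blue; 480x640 float32, m along the optical axis (not along the pixel's ray), 0 where there is no reading.
- eyes.calibration(name): a dict with "camera_matrix" (3x3 intrinsics, pixels), "origin" and "rotation" of the camera in the world. Camera axes: x right, y down, z forward; pixel columns grow to the right and rows downward; lengths in m; the calibration is good to about 2 mm. A picture is of the moment at which its call begins: read the wrist's pose just before it. calibration takes no time and is no camera call; for the wrist camera it gives the pose at the moment of the call.
- ctrl.sign_off(): hands the job in; it is judged then, once.
Trained networks look in the newest picture that a camera, given by its name, has taken for a name from the list of things; names that differ only in an ending like _2 or _b are one class to them, and where a whole thing is asked for, a point or a joint stands for the part that bears it (a point fixed in the world has none). Each returns a list of dicts, best first, with "confidence" (0 to 1); they miss things now and then, are a little off and sometimes report something else, mostly with a low value. They report only what shows in the picture. A call takes as long as a camera call. They do not tell look-alikes from the thing itself.
- eyes.recognise(name, camera): "centre" ([column, row] in pixels, amid what is visible of it).
- eyes.cut_out(name, camera): "mask" (480x640 bool, what is visible of it) and "centre" ([column, row] in pixels, amid what is visible of it).
The state is a dict: "t": time; "qpos": joint angles; "dq": joint speeds; "tau": joint torques, N m; "tcp_pos": TCP position; "tcp_rot": TCP orientation; "force": force on the tool from outside, world axes, zero at the start; "ft_torque": the same for the moment, N m; "width": opening from 0.0 (shut) to 1.0 (fully open); "gripper_force": force on a finger pad.
Only numpy, scipy, OpenCV 4.12 (cv2) and the standard library are available. Lean on these libraries where they do the work, as an engineer would, in place of code of your own. Each camera call takes 0.05 s, during which the arm holds its last target. There are 200 camera calls.

## Working session

There is one attempt and no reset: what is moved stays moved. The work goes in short steps, Python scripts to look and compute and a tool call to move; the robot and the scene stay as the last step left them, time stands still between calls to the robot, and variables do not carry over. Pictures are saved under pics/ and viewed, at most 10 in all, crops included, and the job is handed in when it is done.

Besides the shell and the picture viewer there is one more tool, called by a JSON object that holds its "api" and its "payload", one argument or row to a line. step_arm: Moves the arm, as the interface text tells. Its arguments: {"type":"object","properties":{"commands":{"type":"string"},"newtons":{"type":"number"}},"required":["commands"]}

```bash
ls; mkdir -p pics
cat > h.py <<'E'
import numpy as np, cv2
from cell import readout, eyes, ctrl
from scipy.spatial.transform import Rotation as R
def cal(n):
    c=eyes.calibration(n); return np.array(c["camera_matrix"]),np.array(c["origin"]),np.array(c["rotation"])
def cloud(n):
    K,o,Rm=cal(n); im,d=eyes.get_image(n)
    v,u=np.mgrid[0:480,0:640]
    P=np.stack([(u-K[0,2])/K[0,0]*d,(v-K[1,2])/K[1,1]*d,d],-1)@Rm.T+o
    P[d==0]=np.nan
    return im,d,P
def save(n,im): cv2.imwrite("pics/"+n+".png",im[...,::-1])
def proj(n,p):
    K,o,Rm=cal(n); q=(np.asarray(p)-o)@Rm; return (q@K.T)[...,:2]/q[...,2:]
E
python3 - <<'E'
from h import *
print(readout.state()); print(ctrl.hold_point_z)
ims=[]
for n in("side","top"):
    im,d,P=cloud(n); save(n,im); ims.append(im); np.save(n+"P.npy",P)
    K,o,Rm=cal(n);print(n,K[0,0],o,Rm.round(3).tolist())
    for t in("scraper","rail","splashback","dispenser_low","joint_near","rail_top","scraper_hook","glass1","pot"):
        print(t,[(np.round(r["centre"]).tolist(),round(r["confidence"],2)) for r in eyes.recognise(t,n)][:4])
E
```

```text
pics
{'t': 0.0, 'qpos': array([-1.18601830e+00,  3.20300865e-01,  1.56568592e+00, -2.16201538e-05,
        1.25743291e+00, -1.99635567e-02]), 'dq': array([-0.00025588,  0.00132748, -0.00062713,  0.00079794,  0.00097363,
       -0.00077524]), 'tau': array([-8.31363541e-04, -4.15526998e+01, -2.34161407e+01, -1.44379319e-04,
        8.05802993e-03,  1.61188251e-05]), 'tcp_pos': array([ 0.22625362, -0.52808075,  0.23047446]), 'tcp_rot': array([ 9.79591740e-01,  2.00995492e-01, -1.75819755e-04, -8.96497351e-04]), 'force': array([-0.33039579,  0.70711508, -0.04178103]), 'ft_torque': array([ 0.00959611,  0.0214712 , -0.03157012]), 'gripper_force': 0.0, 'width': 0.9998347442025239}
-0.0187Traceback (most recent call last):
  File "<stdin>", line 5, in <module>
  File "h.py", line 9, in cloud
    P=np.stack([(u-K[0,2])/K[0,0]*d,(v-K[1,2])/K[1,1]*d,d],-1)@Rm.T+o
      ~~~~~~~~~~~~~~~~~~~~~~~~~~~~~~~~~~~~~~~~~~~~~~~~~~~~~~~~^~~~~
ValueError: matmul: Input operand 1 has a mismatch in its core dimension 0, with gufunc signature (n?,k),(k,m?)->(n?,m?) (size 4 is different from 3)
```

Camera rotation is a quaternion.

```bash
sed -i 's/np.array(c\["rotation"\])/R.from_quat(c["rotation"]).as_matrix()/' h.py
python3 - <<'E'
from h import *
ims=[]
for n in("side","top"):
    im,d,P=cloud(n); save(n,im); np.save(n+"P.npy",P)
    K,o,Rm=cal(n);print(n,K[0,0],o.round(3),Rm.round(3).tolist())
    for t in("scraper","rail","splashback","dispenser_low","joint_near","rail_top","scraper_hook","glass1","pot"):
        print(t,[(np.round(r["centre"]).tolist(),round(r["confidence"],2),P[int(r["centre"][1]),int(r["centre"][0])].round(3).tolist()) for r in eyes.recognise(t,n)][:4])
E
```

```text
side 469.7037826739171 [0.238 0.86  0.716] [[-0.944, -0.177, 0.278], [-0.33, 0.542, -0.773], [-0.013, -0.821, -0.57]]
scraper [([368.0, 309.0], 0.97, [0.413, 0.113, 0.006]), ([315.0, 244.0], 0.9, [0.528, 0.125, 0.161]), ([360.0, 360.0], 0.67, [0.389, 0.26, 0.006])]
rail [([306.0, 269.0], 0.61, [0.529, 0.176, 0.133])]
splashback [([372.0, 155.0], 0.64, [0.504, -0.244, 0.202])]
dispenser_low [([372.0, 149.0], 0.77, [0.507, -0.243, 0.219])]
joint_near [([369.0, 156.0], 0.68, [0.512, -0.245, 0.201])]
rail_top [([308.0, 268.0], 0.89, [0.531, 0.161, 0.124])]
scraper_hook [([360.0, 360.0], 0.77, [0.39, 0.258, 0.007]), ([317.0, 240.0], 0.55, [0.522, 0.122, 0.17])]
glass1 [([230.0, 397.0], 0.93, [0.542, 0.474, 0.101]), ([399.0, 242.0], 0.91, [0.391, -0.088, 0.057]), ([282.0, 232.0], 0.78, [0.666, -0.013, 0.077]), ([193.0, 356.0], 0.62, [0.657, 0.405, 0.079])]
pot [([218.0, 274.0], 0.82, [0.743, 0.17, 0.061])]
top 596.1122146152273 [0.278 0.085 1.36 ] [[0.016, -0.977, 0.214], [-1.0, -0.016, -0.001], [0.004, -0.214, -0.977]]
scraper [([304.0, 300.0], 0.82, [0.418, 0.104, 0.017]), ([303.0, 237.0], 0.81, [0.518, 0.106, 0.217]), ([239.0, 312.0], 0.73, [0.389, 0.251, 0.016])]
rail [([330.0, 234.0], 0.88, [0.542, 0.051, 0.148])]
splashback [([516.0, 249.0], 0.96, [0.483, -0.277, 0.31])]
dispenser_low [([510.0, 251.0], 0.98, [0.48, -0.267, 0.308])]
joint_near [([513.0, 247.0], 0.72, [0.487, -0.272, 0.308])]
rail_top [([326.0, 236.0], 0.74, [0.541, 0.061, 0.123])]
scraper_hook [([302.0, 237.0], 0.77, [0.52, 0.108, 0.218]), ([234.0, 312.0], 0.74, [0.387, 0.262, 0.003]), ([305.0, 304.0], 0.66, [0.409, 0.104, 0.012]), ([514.0, 250.0], 0.28, [0.484, -0.276, 0.306])]
glass1 [([150.0, 232.0], 0.83, [0.566, 0.462, 0.017]), ([367.0, 180.0], 0.69, [0.704, -0.038, 0.003]), ([295.0, 167.0], 0.6, [0.713, 0.13, 0.065]), ([182.0, 179.0], 0.57, [0.694, 0.398, 0.02])]
pot [([294.0, 168.0], 0.81, [0.712, 0.132, 0.06])]
```

View pics/side.png

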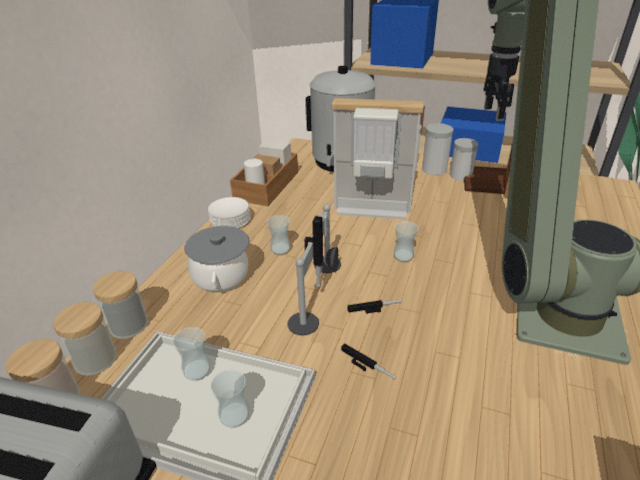

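View pics/top.png

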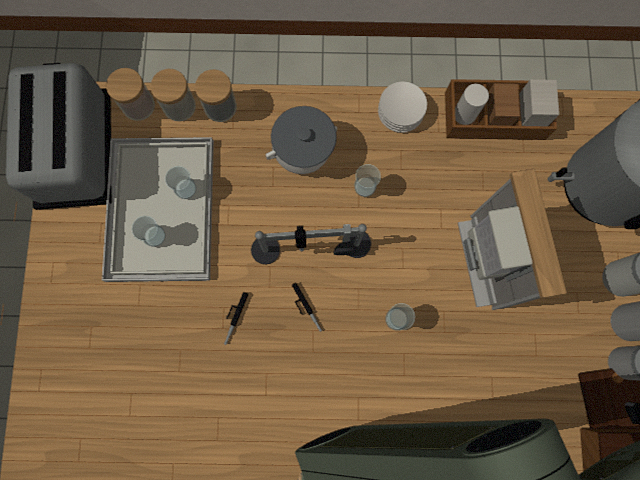

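Scraper candidates are hanging on the rail at side (315,244), and lying on the counter at (368,309) and (360,360). The description says it hangs on the rail with a 180 mm length, so I'll check the hanging one in an enlarged crop and measure the rail and splashback.

Run:
```python
from h import *
im,d,P=cloud("side"); Pt=np.load("topP.npy")
imt=cv2.imread("pics/top.png")[...,::-1]
a=cv2.resize(im[195:335,270:370],(400,560),interpolation=cv2.INTER_CUBIC)
b=cv2.resize(im[95:225,325:425],(400,520),interpolation=cv2.INTER_CUBIC); b=cv2.copyMakeBorder(b,0,40,0,0,0)
save("crop1",np.hstack([a,b]))
np.save("sideP.npy",P)
A=np.vstack([P.reshape(-1,3),Pt.reshape(-1,3)]); A=A[~np.isnan(A[:,0])]
# rail region
m=(A[:,0]>.42)&(A[:,0]<.62)&(A[:,1]>-.05)&(A[:,1]<.25)&(A[:,2]>.02)
r=A[m]; print(len(r))
for lo in np.arange(-.02,.22,.02):
    s=r[(r[:,1]>lo)&(r[:,1]<lo+.02)]
    print(round(lo,2),len(s),"z",s[:,2].max().round(3) if len(s) else '', "x pct of z>.11", np.percentile(s[s[:,2]>.11][:,0],[2,25,50,75,98]).round(4) if (s[:,2]>.11).any() else '')
for t in("scraper","rail"):
  for n,PP in(("side",P),("top",Pt)):
    if n=="top": eyes.get_image("top")
    else: eyes.get_image("side")
    for q in eyes.cut_out(t,n)[:3]:
        X=PP[q["mask"]];X=X[~np.isnan(X[:,0])]
        print(t,n,q["confidence"],q["mask"].sum(),np.percentile(X,[2,50,98],axis=0).round(3).tolist())
```

```text
3336
-0.02 399 z 0.178 x pct of z>.11 [0.5428 0.5447 0.5465 0.5499 0.5566]
0.0 372 z 0.169 x pct of z>.11 [0.5396 0.5408 0.5449 0.5503 0.5582]
0.02 388 z 0.166 x pct of z>.11 [0.5397 0.5422 0.5434 0.5464 0.5567]
0.04 84 z 0.166 x pct of z>.11 [0.5403 0.5414 0.5423 0.5449 0.5485]
0.06 72 z 0.165 x pct of z>.11 [0.5386 0.5397 0.5408 0.5435 0.5475]
0.08 78 z 0.217 x pct of z>.11 [0.5208 0.5375 0.5386 0.5416 0.5458]
0.1 548 z 0.224 x pct of z>.11 [0.5163 0.5175 0.5191 0.5315 0.5524]
0.12 490 z 0.221 x pct of z>.11 [0.5171 0.5224 0.5279 0.5337 0.5509]
0.14 142 z 0.164 x pct of z>.11 [0.5312 0.5323 0.533  0.5351 0.5402]
0.16 140 z 0.164 x pct of z>.11 [0.5293 0.5304 0.5312 0.5336 0.5378]
0.18 256 z 0.18 x pct of z>.11 [0.5244 0.526  0.5286 0.531  0.5386]
0.2 353 z 0.177 x pct of z>.11 [0.5252 0.5281 0.5309 0.5338 0.5383]
scraper side 0.95 406 [[0.355, 0.07, 0.001], [0.408, 0.112, 0.012], [0.452, 0.132, 0.018]]
scraper side 0.9 642 [[0.516, 0.104, 0.055], [0.524, 0.121, 0.161], [0.551, 0.125, 0.218]]
scraper top 0.75 230 [[0.372, 0.079, -0.002], [0.418, 0.108, 0.014], [0.452, 0.13, 0.02]]
scraper top 0.68 740 [[0.647, 0.361, 0.013], [0.679, 0.39, 0.061], [0.698, 0.413, 0.102]]
scraper top 0.63 668 [[0.661, -0.059, 0.004], [0.696, -0.037, 0.051], [0.712, -0.01, 0.094]]
rail side 0.76 1981 [[0.505, -0.03, 0.001], [0.532, 0.174, 0.06], [0.567, 0.226, 0.172]]
rail top 0.96 2115 [[0.506, -0.041, -0.0], [0.537, 0.061, 0.065], [0.568, 0.222, 0.173]]
```

View pics/crop1.png

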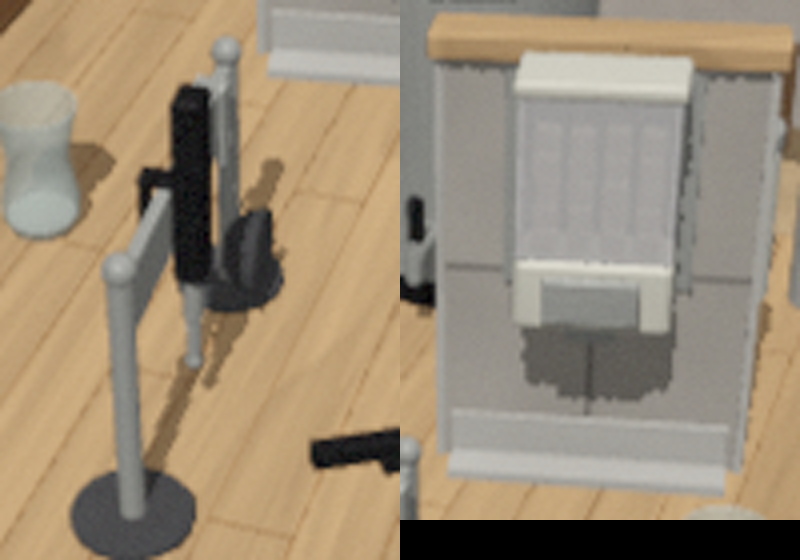

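The crop shows the hanging scraper: black handle at side (318,240), hook over the bar at (310,240), and tip at (319,285). Its handle top at z≈0.22 and tip at z≈0.04 fit the 180 mm tool; the two on the counter are shorter decoys. The trim shows at side (338–407, 200–215).

```bash
cat > fit.py <<'E'
from h import *
def sfit(P,imname=""):
    A=P.reshape(-1,3);A=A[~np.isnan(A[:,0])]
    m=(A[:,0]>.3)&(A[:,0]<.68)&(A[:,1]<-.15)&(A[:,1]>-.40)&(A[:,2]<.34)
    A=A[m]
    w=A[(A[:,2]>.04)&(A[:,2]<.095)]   # tiles under dispenser
    # robust line y=a+bx
    b=np.polyfit(w[:,0],w[:,1],1)
    for _ in range(12):
        r=w[:,1]-np.polyval(b,w[:,0]); k=abs(r)<max(.004,1.5*np.median(abs(r))); b=np.polyfit(w[k,0],w[k,1],1)
    return A,w,b,k.sum()
if __name__=="__main__":
    for n in("side","top"):
        P=np.load(n+"P.npy"); A,w,b,k=sfit(P); yaw=np.arctan(b[0]); print(n,len(A),len(w),k,"yaw",np.degrees(yaw),"b",b)
        if n=="side": B=b;Y=yaw
        ex=np.array([np.cos(Y),np.sin(Y),0]);ey=np.array([-np.sin(Y),np.cos(Y),0])
        o=np.array([.5,np.polyval(B,.5),0])
        L=np.stack([(A-o)@ex,(A-o)@ey,A[:,2]],1)
        t=L[(L[:,2]>.003)&(L[:,2]<.012)&(L[:,1]>.0)&(L[:,1]<.05)]
        print("foot pts",len(t),"x",np.percentile(t[:,0],[0,2,98,100]).round(4),"ymax",np.percentile(t[:,1],[2,50,98]).round(4),"z",np.percentile(t[:,2],[5,50,95]).round(4))
        f=L[(L[:,2]>.014)&(L[:,2]<.028)&(abs(L[:,1])<.02)]
        print("face",len(f),np.percentile(f[:,0],[2,98]).round(4) if len(f) else'',np.percentile(f[:,1],[5,50,95]).round(4) if len(f) else '')
        c=L[(L[:,2]>.30)&(L[:,2]<.33)]
        print("cap x",np.percentile(c[:,0],[.5,99.5]).round(4),"y",np.percentile(c[:,1],[.5,99.5]).round(4),"z",np.percentile(c[:,2],[50,99]).round(4))
        hw=L[(L[:,2]>.04)&(L[:,2]<.12)&(abs(L[:,1])<.006)]
        print("wall x",np.percentile(hw[:,0],[0.5,99.5]).round(4) if len(hw) else'')
        print("o",o)
E
python3 fit.py
python3 - <<'E'
from h import *
# rail
for n in("side","top"):
    A=np.load("%sP.npy"%n).reshape(-1,3);A=A[~np.isnan(A[:,0])]
    r=A[(A[:,0]>.48)&(A[:,0]<.6)&(A[:,1]>-.06)&(A[:,1]<.24)]
    for nm,lo,hi in(("b0",-.06,.0),("b1",.19,.24)):
        s=r[(r[:,1]>lo)&(r[:,1]<hi)&(r[:,2]>.166)]; print(n,nm,len(s),s.mean(0).round(4),s[:,2].max().round(4))
    s=r[(r[:,1]>.03)&(r[:,1]<.085)|(r[:,1]>.14)&(r[:,1]<.185)]
    for z0 in(.125,.135,.145,.155):
        q=s[abs(s[:,2]-z0)<.005]
        if len(q)>10: print(n,z0,len(q),np.polyfit(q[:,1]-.1,q[:,0],1).round(4))
    h=r[(r[:,2]>.17)&(r[:,1]>.08)&(r[:,1]<.15)]; print(n,"handle",len(h),np.percentile(h,[2,50,98],axis=0).round(4).tolist())
E
```

```text
side 13083 1341 1184 yaw 10.394076818163713 b [ 0.18342749 -0.39830896]
foot pts 593 x [-0.1958 -0.1365  0.1207  0.1867] ymax [0.0014 0.0228 0.0399] z [0.0033 0.0079 0.0109]
face 320 [-0.0951  0.1182] [0.0003 0.0052 0.0092]
cap x [-0.1023  0.1275] y [-0.0347  0.0654] z [0.3116 0.3198]
wall x [-0.0981  0.1233]
o [ 0.5        -0.30659522  0.        ]
top 21819 388 365 yaw 10.447491964358692 b [ 0.18439129 -0.39934165]
foot pts 1012 x [-0.1983 -0.1835  0.1763  0.1915] ymax [0.0028 0.0256 0.0477] z [0.0033 0.0059 0.0111]
face 88 [-0.0971  0.1235] [-0.0011  0.0043  0.0064]
cap x [-0.1026  0.1272] y [-0.0363  0.0617] z [0.3162 0.3222]
wall x [-0.0988  0.1249]
o [ 0.5        -0.30659522  0.        ]
side b0 36 [ 0.5492 -0.0098  0.1713] 0.1782
side b1 53 [0.5305 0.2007 0.1714] 0.1767
side 0.125 21 [-0.0973  0.5372]
side 0.135 28 [-0.0822  0.5364]
side 0.145 26 [-0.0851  0.5366]
side 0.155 31 [-0.085   0.5375]
side handle 250 [[0.5161, 0.1032, 0.1713], [0.5222, 0.1212, 0.1988], [0.5332, 0.1248, 0.2189]]
top b0 56 [ 0.5501 -0.0148  0.1722] 0.1782
top b1 48 [0.5315 0.1966 0.1727] 0.1797
top 0.125 39 [-0.0888  0.5372]
top 0.135 48 [-0.0902  0.537 ]
top 0.145 52 [-0.0875  0.537 ]
top 0.155 131 [-0.0895  0.5401]
top handle 143 [[0.5164, 0.0998, 0.1724], [0.5212, 0.1098, 0.2156], [0.5346, 0.1214, 0.2224]]
```

```bash
cat > plan.py <<'E'
from h import *
def rail_R(yaw=5.0):
    c,s=np.cos(np.radians(yaw)),np.sin(np.radians(yaw)); y=np.array([c,s,0]); z=np.array([0,0,-1.]); return np.stack([np.cross(y,z),y,z],1)
SY=10.4; ex=np.array([np.cos(np.radians(SY)),np.sin(np.radians(SY)),0]); ey=np.array([-ex[1],ex[0],0]); ez=np.array([0,0,1.])
SO=np.array([.5116,-.2994,0])
def plan(ways,claw,start=None,dm=1,dr=1):
    """ways: (pos,R,n) list; prints rows"""
    st=readout.state(); p=st["tcp_pos"].copy() if start is None else start[0]; Rm=R.from_quat(st["tcp_rot"]) if start is None else start[1]
    rows=[]
    for tp,tR,n in ways:
        tR=R.from_matrix(tR) if isinstance(tR,np.ndarray) else tR
        p0,R0=p.copy(),Rm; dv=(R0.inv()*tR).as_rotvec()
        for i in range(1,n+1):
            gp=p0+(np.asarray(tp)-p0)*i/n; gR=R0*R.from_rotvec(dv*i/n)
            t=np.round(Rm.inv().apply(gp-p)*1000,dm); w=np.round(np.degrees((Rm.inv()*gR).as_rotvec()),dr)
            rows.append((*t,*w)); p=p+Rm.apply(t/1000); Rm=Rm*R.from_rotvec(np.radians(w))
    for k in range(0,len(rows),8): print("; ".join(" ".join("%g"%(v+0.) for v in r)+" %g"%claw for r in rows[k:k+8]))
    print("t",round(st["t"],2),"end",p.round(4),Rm.as_matrix().round(3).tolist()); return p,Rm
E
python3 - <<'E'
from plan import *
R0=R.from_quat(readout.state()["tcp_rot"])
plan([((.25,-.46,.41),R0,3),((.50,.11,.36),rail_R(),13)],85,dm=0,dr=0)
E
```

```text
16 -18 -60 0 0 0 85; 16 -18 -59 0 0 0 85; 17 -18 -60 0 0 0 85; 35 -33 4 0 0 -6 85; 38 -29 4 0 0 -5 85; 41 -25 4 0 0 -6 85; 42 -21 3 0 0 -5 85; 45 -17 4 0 0 -6 85
46 -13 4 0 0 -5 85; 47 -8 4 0 0 -6 85; 48 -4 4 0 0 -5 85; 48 1 4 0 0 -6 85; 47 6 4 0 0 -5 85; 47 10 4 0 0 -6 85; 46 14 3 0 0 -5 85; 44 19 4 0 0 -6 85
t 1.5 end [0.5    0.1101 0.3603] [[-0.091, 0.996, 0.0], [0.996, 0.091, -0.0], [-0.0, 0.0, -1.0]]
```

{"api": "step_arm", "payload": {
  "commands": "16 -18 -60 0 0 0 85; 16 -18 -59 0 0 0 85; 17 -18 -60 0 0 0 85; 35 -33 4 0 0 -6 85; 38 -29 4 0 0 -5 85; 41 -25 4 0 0 -6 85; 42 -21 3 0 0 -5 85; 45 -17 4 0 0 -6 85"
}}

```text
t: 2.5
tcp_pos: [0.3461, -0.2415, 0.3861]
tcp_rot: [0.901, 0.433, 0.0, 0.0]
force: [0.6, -0.1, -0.9]
width: 0.993
gripper_force: 0.0
```

{"api": "step_arm", "payload": {
  "commands": "46 -13 4 0 0 -5 85; 47 -8 4 0 0 -6 85; 48 -4 4 0 0 -5 85; 48 1 4 0 0 -6 85; 47 6 4 0 0 -5 85; 47 10 4 0 0 -6 85; 46 14 3 0 0 -5 85; 44 19 4 0 0 -6 85"
}}

```text
t: 3.5
tcp_pos: [0.4997, 0.1096, 0.355]
tcp_rot: [0.673, 0.74, 0.0, 0.0]
force: [2.2, -0.3, -0.5]
width: 0.995
gripper_force: 0.0
```

Run:
```python
from h import *
s=readout.state(); print(s["t"],s["qpos"].round(3),s["tcp_pos"].round(4),R.from_quat(s["tcp_rot"]).as_matrix().round(3).tolist())
im,d,P=cloud("wrist"); save("w1",im); np.save("w1P.npy",P)
K,o,Rm=cal("wrist"); print(K[0,0],o.round(3),Rm.round(3).tolist())
for q in eyes.cut_out("scraper","wrist")[:3]:
    X=P[q["mask"]];X=X[~np.isnan(X[:,0])]; print(q["confidence"],q["centre"],np.percentile(X,[2,50,98],axis=0).round(4).tolist())
A=P.reshape(-1,3);A=A[~np.isnan(A[:,0])]
h=A[(A[:,2]>.19)&(A[:,2]<.235)&(A[:,1]>.06)&(A[:,1]<.17)&(A[:,0]>.48)&(A[:,0]<.57)]
print("handle",len(h),np.percentile(h,[1,50,99],axis=0).round(4).tolist() if len(h) else '')
b=A[(A[:,2]>.154)&(A[:,2]<.165)&(A[:,1]>.02)&(A[:,1]<.18)&(A[:,0]>.5)&(A[:,0]<.57)]
for lo in np.arange(.02,.18,.02):
    q=b[(b[:,1]>lo)&(b[:,1]<lo+.02)]
    if len(q)>5: print(round(lo,2),len(q),np.percentile(q[:,0],[2,50,98]).round(4),q[:,2].mean().round(4))
```

```text
3.5 [ 0.194  0.164  1.468 -0.     1.509  0.099] [0.4997 0.1096 0.355 ] [[-0.094, 0.996, 0.001], [0.996, 0.094, -0.0], [-0.0, 0.001, -1.0]]
426.23877974284795 [0.493 0.198 0.498] [[0.995, 0.095, 0.034], [0.101, -0.942, -0.321], [0.001, 0.323, -0.946]]
0.86 [361.5, 200.7] [[0.516, 0.1048, 0.0778], [0.5258, 0.1189, 0.1911], [0.5514, 0.1238, 0.2198]]
0.76 [249.7, 159.9] [[0.354, 0.0695, 0.0012], [0.4106, 0.107, 0.0152], [0.4525, 0.131, 0.0178]]
0.76 [239.2, 17.0] [[0.3522, 0.2346, 0.0004], [0.3963, 0.2518, 0.0156], [0.4302, 0.2673, 0.0178]]
handle 978 [[0.5157, 0.103, 0.1911], [0.5239, 0.1163, 0.218], [0.5334, 0.1239, 0.2202]]
0.02 309 [0.5393 0.5466 0.5573] 0.1616
0.04 215 [0.5401 0.5442 0.5486] 0.1608
0.06 227 [0.5384 0.5423 0.5468] 0.1607
0.08 107 [0.5377 0.5429 0.5452] 0.1609
0.1 46 [0.516  0.5416 0.5498] 0.1622
0.12 359 [0.5178 0.5365 0.5506] 0.1606
0.14 274 [0.5312 0.5353 0.5397] 0.1608
0.16 305 [0.5293 0.5335 0.5381] 0.1607
```

View pics/w1.png

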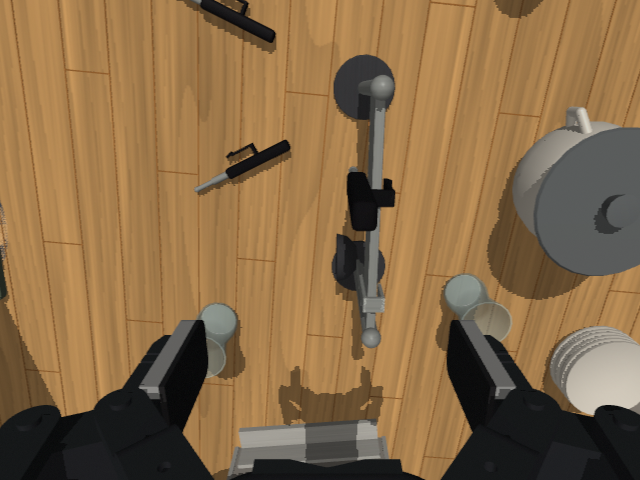

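The wrist view shows the scraper at (362,200), handle left of the bar and hook right over it; tea strainer at (345,265).

Run:
```python
from plan import *
plan([((.5246,.1135,.30),rail_R(),2),((.5246,.1135,.178),rail_R(),4)],85)
```

```text
-0.2 12.2 26.8 0 0 0.3 85; -0.2 12.2 26.8 -0.1 -0.1 0.2 85; 0 0 30.5 0 0 0 85; 0 0 30.5 0 0 0 85; 0 0 30.5 0 0 0 85; 0 -0.1 30.5 0 0 0 85
t 3.6 end [0.5246 0.1135 0.178 ] [[-0.087, 0.996, 0.001], [0.996, 0.087, -0.0], [-0.0, 0.001, -1.0]]
```

{"api": "step_arm", "payload": {
  "commands": "0 12 27 0 0 0.3 85; 0 12 27 0 0 0.2 85; 0 0 30 0 0 0 85; 0 0 30 0 0 0 85; 0 0 31 0 0 0 85; 0 0 30 0 0 0 85; 0 0 0 0 0 0 85; 0 0 0 0 0 0 85"
}}

```text
t: 4.6
tcp_pos: [0.5239, 0.1099, 0.1813]
tcp_rot: [0.678, 0.735, 0.001, 0.001]
force: [-0.1, 0.1, 0.0]
width: 0.996
gripper_force: 0.0
```

{"api": "step_arm", "payload": {
  "commands": "3.5 0.5 2.5 0 0 0 85; 0 0 0 0 0 0 30; 0 0 0 0 0 0 10; 0 0 0 0 0 0 10; 0 0 0 0 0 0 10; 0 0 0 0 0 0 10; 0 0 0 0 0 0 10",
  "newtons": 110
}}

```text
t: 5.48
tcp_pos: [0.5243, 0.1138, 0.178]
tcp_rot: [0.678, 0.735, 0.001, 0.001]
force: [2.0, -0.6, 3.4]
width: 0.196
gripper_force: 107.2
```

```bash
cat >> plan.py <<'E'
TIP=np.array([0,0,.1345])
def wipe_R(a=42,b=17,yaw=0):
    a,b=np.radians([a,b]); q=R.from_euler('z',yaw,degrees=True).apply
    X,Y=q(ex),q(ey); u=np.cos(a)*ez+np.sin(a)*Y
    zs=np.cos(b)*u+np.sin(b)*X; y=np.cos(b)*X-np.sin(b)*u
    return np.stack([np.cross(y,-zs),y,-zs],1)
def tcp_for(xyz_s,Rm): # tip centre in splashback frame -> tcp
    return SO+ex*xyz_s[0]+ey*xyz_s[1]+ez*xyz_s[2]-Rm@TIP
def tip_s(st=None):
    st=st or readout.state(); w=st["tcp_pos"]+R.from_quat(st["tcp_rot"]).apply(TIP)-SO
    return np.array([w@ex,w@ey,w[2]]),np.array([st["force"]@ex,st["force"]@ey,st["force"][2]])
E
python3 - <<'E'
from plan import *
st=readout.state(); p=st["tcp_pos"]; W=wipe_R(); print(W.round(3).tolist())
a=tcp_for((-.082,.10,.11),W); b=tcp_for((-.082,.035,.043),W); print(a.round(3),b.round(3))
R0=R.from_quat(st["tcp_rot"]).as_matrix()
mid=np.array([.50,-.02,.30])
plan([(p+[0,0,.10],R0,4),(mid,wipe_R(15,6),4),(a,W,8)],10,dm=0,dr=1)
E
```

```text
[[-0.134, 0.976, -0.172], [0.731, -0.02, -0.682], [-0.669, -0.217, -0.711]]
[ 0.436 -0.124  0.206] [ 0.448 -0.188  0.139]
0 0 -25 0 0 0 10; 0 0 -25 0 0 0 10; 0 0 -25 0 0 0 10; 0 0 -25 0 0 0 10; -33 -9 -6 1.3 -3.8 -1.2 10; -33 -9 -3 1.4 -3.8 -1.3 10; -33 -11 0 1.3 -3.9 -1.2 10; -32 -10 1 1.4 -3.8 -1.2 10
-8 -9 15 1.3 -3.3 0.7 10; -7 -8 16 1.4 -3.3 0.6 10; -6 -8 17 1.3 -3.3 0.7 10; -6 -7 17 1.4 -3.3 0.7 10; -4 -7 18 1.3 -3.3 0.7 10; -4 -6 18 1.4 -3.3 0.6 10; -2 -6 18 1.3 -3.4 0.7 10; -2 -6 18 1.4 -3.3 0.7 10
t 5.47 end [ 0.4359 -0.124   0.206 ] [[-0.134, 0.976, -0.173], [0.73, -0.02, -0.683], [-0.67, -0.218, -0.71]]
```

{"api": "step_arm", "payload": {
  "commands": "0 0 -20 0 0 0 10; 0 0 -25 0 0 0 10; 0 0 -25 0 0 0 10; 0 0 -30 0 0 0 10; -33 -9 -6 1.3 -3.8 -1.2 10; -33 -9 -3 1.4 -3.8 -1.3 10; -33 -11 0 1.3 -3.9 -1.2 10; -32 -10 1 1.4 -3.8 -1.2 10"
}}

```text
t: 6.48
tcp_pos: [0.4985, -0.0208, 0.299]
tcp_rot: [0.638, 0.756, -0.127, 0.065]
force: [0.2, 0.3, -1.3]
width: 0.198
gripper_force: 107.0
```

Run:
```python
from plan import *
st=readout.state(); print(st["qpos"].round(2),st["width"],st["force"].round(2))
im,d,P=cloud("side"); save("s2",im[150:340,230:450])
for q in eyes.cut_out("scraper","side")[:4]:
    X=P[q["mask"]];X=X[~np.isnan(X[:,0])]; print(q["confidence"],np.round(q["centre"]),np.percentile(X,[2,50,98],axis=0).round(4).tolist())
W=wipe_R();a=tcp_for((-.082,.10,.11),W)
plan([(a,W,8)],10,dm=0,dr=1)
Rm=R.from_quat(st["tcp_rot"]).as_matrix(); print("tip",st["tcp_pos"]+Rm@TIP, proj("side",[st["tcp_pos"]+Rm@TIP,st["tcp_pos"]-Rm@[0,0,.04]]))
```

```text
[ 0.11  0.21  1.58 -0.27  1.45 -0.02] 0.19753238974857573 [ 0.21  0.35 -1.34]
0.83 [347. 167.] [[0.4867, -0.0557, 0.1719], [0.4962, -0.0208, 0.2777], [0.5226, -0.0024, 0.3377]]
0.68 [367. 309.] [[0.3697, 0.0801, 0.0028], [0.4107, 0.1141, 0.0119], [0.4506, 0.1327, 0.0173]]
0.56 [362. 363.] [[0.3216, 0.2388, -0.0003], [0.3835, 0.2612, 0.0118], [0.4292, 0.2795, 0.0172]]
-8 -8 15 1.3 -3.3 0.7 10; -7 -8 16 1.3 -3.3 0.7 10; -6 -8 17 1.3 -3.3 0.6 10; -5 -7 16 1.3 -3.3 0.7 10; -5 -6 18 1.3 -3.3 0.7 10; -3 -7 18 1.3 -3.3 0.7 10; -3 -5 18 1.3 -3.3 0.7 10; -1 -6 18 1.3 -3.3 0.7 10
t 6.58 end [ 0.4356 -0.1239  0.2053] [[-0.133, 0.976, -0.172], [0.731, -0.02, -0.682], [-0.669, -0.217, -0.711]]
tip [ 0.49001822 -0.05778678  0.16998295] [[356.75956483 200.5926211 ]
 [347.02065301 139.73729811]]
```

View pics/s2.png

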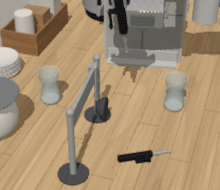

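The crop shows the scraper off the rail and held in the gripper; its tip is at about (124,52) in the crop, or full-image (354,202), close to the (357,201) prediction.

{"api": "step_arm", "payload": {
  "commands": "-8 -8 15 1.3 -3.3 0.7 10; -7 -8 16 1.3 -3.3 0.7 10; -6 -8 17 1.3 -3.3 0.6 10; -5 -7 16 1.3 -3.3 0.7 10; -5 -6 18 1.3 -3.3 0.7 10; -3 -7 18 1.3 -3.3 0.7 10; -3 -5 18 1.3 -3.3 0.7 10; -1 -6 18 1.3 -3.3 0.7 10"
}}

```text
t: 7.58
tcp_pos: [0.4365, -0.1223, 0.2044]
tcp_rot: [0.632, 0.675, -0.332, 0.185]
force: [-1.0, 0.1, -1.2]
width: 0.2
gripper_force: 107.1
```

Run:
```python
from plan import *
st=readout.state(); print(st["qpos"].round(2),tip_s(st),st["width"])
im,d,P=cloud("wrist"); save("w2",im); np.save("w2P.npy",P)
Rm=R.from_quat(st["tcp_rot"]).as_matrix(); print(proj("wrist",[st["tcp_pos"]+Rm@TIP]), proj("wrist",[SO+ex*x+ey*y+ez*z for x,y,z in((-.1,0,.008),(.1,0,.008),(-.1,.03,.008),(.1,.03,.008))]).round())
A=P.reshape(-1,3);A=A[~np.isnan(A[:,0])]-SO
L=np.stack([A@ex,A@ey,A[:,2]],1)
for lo in np.arange(-.12,.12,.03):
    s=L[(L[:,0]>lo)&(L[:,0]<lo+.03)]
    f=s[(s[:,2]>.014)&(s[:,2]<.026)&(abs(s[:,1])<.012)]; g=s[(s[:,1]>.008)&(s[:,1]<.026)&(abs(s[:,2]-.008)<.008)]; w=s[(s[:,2]>.04)&(s[:,2]<.09)&(abs(s[:,1])<.015)]
    print(round(lo,2),len(f),np.median(f[:,1]).round(4) if len(f) else '',len(g),np.median(g[:,2]).round(4) if len(g) else '',len(w),np.median(w[:,1]).round(4) if len(w) else '')
W=wipe_R();b=tcp_for((-.082,.035,.043),W); plan([(b,W,4)],10)
```

```text
[ 0.17  0.31  1.91 -0.72  1.36  0.42] (array([-0.0808555 ,  0.10178515,  0.10865386]), array([-0.96924774,  0.28916693, -1.23673839])) 0.1996896660690207
[[331.09589428 220.58533042]] [[354. 187.]
 [578. 202.]
 [349. 168.]
 [589. 181.]]
-0.12 202 -0.0017 299 0.0017 391 -0.0042
-0.09 313 0.0017 353 0.0092 1420 -0.0043
-0.06 333 0.0016 383 0.0091 1417 -0.0042
-0.03 354 0.0015 394 0.009 1697 -0.0041
0.0 375 0.0016 430 0.0088 1798 -0.0039
0.03 403 0.0016 458 0.0087 1945 -0.0038
0.06 431 0.0015 490 0.0086 2064 -0.0037
0.09 320 -0.0004 476 0.0018 1690 -0.0033
-1.8 7.1 21.9 0 0 0 10; -1.7 7.2 21.8 -0.1 0 0.1 10; -1.8 7.1 21.9 0 0 0 10; -1.7 7.1 21.8 -0.1 0 0 10
t 7.62 end [ 0.4478 -0.188   0.1386] [[-0.134, 0.976, -0.172], [0.731, -0.019, -0.682], [-0.669, -0.217, -0.711]]
```

View pics/w2.png

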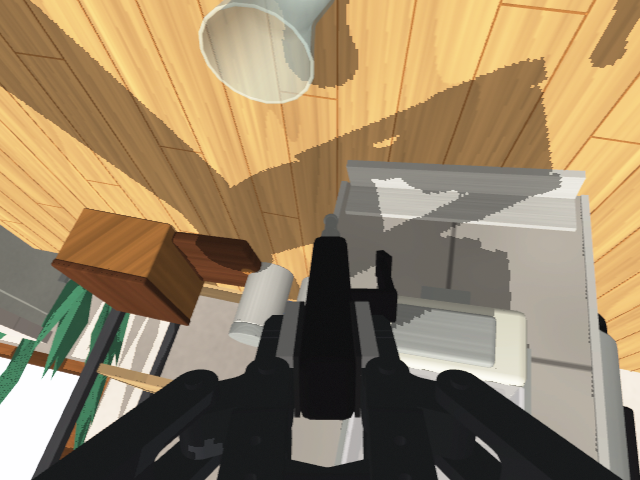

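The wrist view shows the tip at (332,218), as predicted at (331,221), the trim corner running from (347,187) to (578,203), and the hook clear on the far side. I'll check the x extents, then close in.

Run:
```python
from plan import *
P=np.load("w2P.npy");A=P.reshape(-1,3);A=A[~np.isnan(A[:,0])]-SO
L=np.stack([A@ex,A@ey,A[:,2]],1)
f=L[(L[:,2]>.012)&(L[:,2]<.028)&(L[:,1]>0)&(L[:,1]<.004)&(abs(L[:,0])<.13)]; print("face x",np.percentile(f[:,0],[.5,1,50,99,99.5]).round(4),len(f))
g=L[(L[:,1]>.012)&(L[:,1]<.028)&(L[:,2]>.006)&(L[:,2]<.011)&(abs(L[:,0])<.13)]; print("foot x",np.percentile(g[:,0],[.5,1,50,99,99.5]).round(4),len(g))
w=L[(L[:,2]>.04)&(L[:,2]<.09)&(abs(L[:,1]+.004)<.003)&(abs(L[:,0])<.14)]; print("wall x",np.percentile(w[:,0],[.5,1,99,99.5]).round(4))
k=L[(L[:,2]>.006)&(L[:,2]<.011)&(L[:,1]>.02)&(L[:,1]<.045)&(abs(L[:,0])<.09)]; print("foot ymax",np.percentile(k[:,1],[95,99]).round(4))
```

```text
face x [-0.0984 -0.0973  0.0098  0.0989  0.0998] 3248
foot x [-0.0983 -0.097   0.0114  0.0987  0.0995] 2520
wall x [-0.1032 -0.1001  0.1103  0.1113]
foot ymax [0.0322 0.0328]
```

{"api": "step_arm", "payload": {
  "commands": "-1.8 7.1 21.9 0 0 0 10; -1.7 7.2 21.8 0 0 0 10; -1.8 7.1 21.9 0 0 0 10; -1.7 7.1 21.8 0 0 0 10; 0 0 0 0 0 0 10; 0 0 0 0 0 0 10"
}}

```text
t: 8.38
tcp_pos: [0.4514, -0.1872, 0.1422]
tcp_rot: [0.632, 0.676, -0.331, 0.185]
force: [-0.6, -0.1, -0.5]
width: 0.2
gripper_force: 106.8
```

Run:
```python
from plan import *
st=readout.state(); print(tip_s(st),st["force"],st["ft_torque"],st["width"],st["tcp_pos"])
W=wipe_R();b=tcp_for((-.082,.0166,.0235),W); plan([(b,W,3)],10)
```

```text
(array([-0.07770645,  0.03519178,  0.04634862]), array([-0.65054725, -0.00197497, -0.46419497])) [-0.6395032  -0.11937876 -0.46419497] [ 0.57054653 -0.04373722 -0.0056279 ] 0.19958884949167272 [ 0.45144544 -0.18724649  0.14223206]
0.6 1.6 9.8 0.1 0 0 10; 0.5 1.7 9.8 0.1 -0.1 -0.1 10; 0.6 1.7 9.8 0 0 0 10
t 8.38 end [ 0.4511 -0.2061  0.1191] [[-0.134, 0.976, -0.171], [0.731, -0.019, -0.682], [-0.669, -0.217, -0.711]]
```

{"api": "step_arm", "payload": {
  "commands": "0.6 1.6 9.8 0 0 0 10; 0.5 1.7 9.8 0 0 0 10; 0.6 1.7 9.8 0 0 0 10; 0 0 0 0 0 0 10; 0 0 0 0 0 0 10; 0 0 0 0 0 0 10"
}}

```text
t: 9.12
tcp_pos: [0.4511, -0.2067, 0.1189]
tcp_rot: [0.632, 0.676, -0.331, 0.185]
force: [0.4, 0.2, -0.9]
width: 0.197
gripper_force: 107.1
```

Run:
```python
from plan import *
st=readout.state(); print(tip_s(st),st["ft_torque"],st["tcp_pos"])
W=wipe_R()
print("unit ex,ey,ez in tool:",(W.T@ex).round(3),(W.T@ey).round(3),(W.T@ez).round(3))
b=tcp_for((-.082,.0090,.0160),W); plan([(b,W,4)],10)
```

```text
(array([-0.08151409,  0.01607109,  0.02314072]), array([ 0.38878204,  0.12919683, -0.89111378])) [ 0.51184347 -0.16883607 -0.01329867] [ 0.45113612 -0.20665844  0.11894957]
unit ex,ey,ez in tool: [ 0.     0.956 -0.292] [ 0.743 -0.196 -0.64 ] [-0.669 -0.217 -0.711]
-0.1 0.7 2.4 0.1 0 0 10; -0.1 0.8 2.5 0 0 -0.1 10; 0 0.8 2.4 0.1 0 0 10; -0.1 0.7 2.4 0 -0.1 0 10
t 9.12 end [ 0.4525 -0.2135  0.1116] [[-0.134, 0.976, -0.171], [0.731, -0.019, -0.683], [-0.67, -0.217, -0.71]]
```

{"api": "step_arm", "payload": {
  "commands": "-0.1 0.7 2.4 0 0 0 10; -0.1 0.8 2.5 0 0 0 10; 0 0.8 2.4 0 0 0 10; 0 0.7 2 0 0 0 10; 0 0 0 0 0 0 10; 0 0 0 0 0 0 10"
}}

```text
t: 9.88
tcp_pos: [0.4523, -0.2133, 0.1116]
tcp_rot: [0.632, 0.676, -0.331, 0.185]
force: [-0.2, 1.2, -1.0]
width: 0.192
gripper_force: 107.1
```

```bash
cat > q.py <<'E'
from plan import *
st=readout.state(); a,b=tip_s(st); print("t",st["t"].__round__(2),"tip mm",(a*1000).round(2),"F s-frame",b.round(2),"T",st["ft_torque"].round(3),"w",round(st["width"],3), "aRot",np.degrees((R.from_matrix(wipe_R()).inv()*R.from_quat(st["tcp_rot"])).as_rotvec()).round(2))
E
python3 q.py
```

```text
t 9.88 tip mm [-81.57   9.37  15.85] F s-frame [ 0.02  1.24 -0.97] T [ 0.546 -0.155  0.029] w 0.192 aRot [-0.22  0.07  0.08]
```

{"api": "step_arm", "payload": {
  "commands": "0 0.2 0.7 0 0 0 10; 0 0.2 0.7 0 0 0 10; 0 0 0 0 0 0 10; 0 0 0 0 0 0 10"
}}

```text
t: 10.38
tcp_pos: [0.4525, -0.2142, 0.1106]
tcp_rot: [0.632, 0.676, -0.331, 0.185]
force: [0.9, -0.1, -1.2]
width: 0.2
gripper_force: 107.1
```

```bash
python3 q.py
```

```text
t 10.38 tip mm [-81.56   8.43  14.76] F s-frame [ 0.85 -0.28 -1.15] T [ 0.601 -0.126  0.058] w 0.2 aRot [-0.22  0.07  0.08]
```

{"api": "step_arm", "payload": {
  "commands": "0 0.2 0.7 0 0 0 10; 0 0.2 0.7 0 0 0 10; 0 0 0 0 0 0 10; 0 0 0 0 0 0 10"
}}

```text
t: 10.88
tcp_pos: [0.4526, -0.2149, 0.1094]
tcp_rot: [0.632, 0.676, -0.331, 0.185]
force: [-0.4, 4.3, 0.4]
width: 0.198
gripper_force: 108.0
```

```bash
python3 q.py
```

```text
t 10.88 tip mm [-81.6    7.75  13.54] F s-frame [0.36 4.27 0.42] T [ 1.043  0.033 -0.253] w 0.198 aRot [-0.22  0.1   0.09]
```

Run:
```python
from plan import *
M=R.from_quat(readout.state()["tcp_rot"]).as_matrix()
print("x3:",(M.T@(3*ex)).round(3)," y:",(M.T@ey).round(3)," z:",(M.T@ez).round(3))
print("x3 z-.01", (M.T@(3*ex-.01*ez)).round(3))
print("corr y+.1 z-.2", (M.T@(.1*ey-.2*ez)).round(3))
```

```text
x3: [ 0.006  2.872 -0.866]  y: [ 0.744 -0.194 -0.639]  z: [-0.668 -0.213 -0.713]
x3 z-.01 [ 0.013  2.874 -0.859]
corr y+.1 z-.2 [0.208 0.023 0.079]
```

{"api": "step_arm", "payload": {
  "commands": "0.2 0 0.1 0 0 0 10; 0.01 2.87 -0.86 0 0 0 10; 0.01 2.87 -0.86 0 0 0 10; 0.01 2.87 -0.86 0 0 0 10"
}}

```text
t: 11.38
tcp_pos: [0.4606, -0.2136, 0.109]
tcp_rot: [0.632, 0.675, -0.332, 0.184]
force: [-3.3, 2.7, -1.0]
width: 0.202
gripper_force: 107.7
```

```bash
python3 q.py
```

```text
t 11.38 tip mm [-73.84   7.65  13.32] F s-frame [-2.8   3.23 -0.96] T [ 0.903  0.709 -0.954] w 0.202 aRot [-0.07  0.07  0.07]
```

{"api": "step_arm", "payload": {
  "commands": "0.14 2.9 -0.75 0 0 0 10; 0.14 2.9 -0.75 0 0 0 10; 0.01 2.87 -0.86 0 0 0 10; 0.01 2.87 -0.86 0 0 0 10"
}}

```text
t: 11.88
tcp_pos: [0.4728, -0.2113, 0.1089]
tcp_rot: [0.632, 0.676, -0.332, 0.185]
force: [-4.3, 2.7, 0.7]
width: 0.2
gripper_force: 107.8
```

```bash
python3 q.py
```

```text
t 11.88 tip mm [-61.25   7.63  13.17] F s-frame [-3.76  3.39  0.72] T [ 0.847  0.933 -1.044] w 0.2 aRot [-0.13  0.05  0.08]
```

{"api": "step_arm", "payload": {
  "commands": "0.05 2.87 -0.84 0 0 0 10; 0.05 2.87 -0.84 0 0 0 10; 0.01 2.87 -0.86 0 0 0 10; 0.01 2.87 -0.86 0 0 0 10"
}}

```text
t: 12.38
tcp_pos: [0.4847, -0.2091, 0.1088]
tcp_rot: [0.632, 0.676, -0.332, 0.185]
force: [-3.6, 3.1, 0.7]
width: 0.199
gripper_force: 107.8
```

```bash
python3 q.py
```

```text
t 12.38 tip mm [-49.2    7.62  13.09] F s-frame [-2.99  3.72  0.74] T [ 0.837  0.872 -1.037] w 0.199 aRot [-0.14  0.05  0.08]
```

Steady. I'll continue with the same trend.

{"api": "step_arm", "payload": {
  "commands": "0.04 2.88 -0.85 0 0 0 10; 0.04 2.87 -0.85 0 0 0 10; 0.03 2.87 -0.85 0 0 0 10; 0.03 2.87 -0.85 0 0 0 10"
}}

```text
t: 12.88
tcp_pos: [0.4965, -0.2069, 0.1088]
tcp_rot: [0.632, 0.676, -0.332, 0.185]
force: [-4.7, 2.4, -0.2]
width: 0.194
gripper_force: 107.8
```

```bash
python3 q.py
```

```text
t 12.88 tip mm [-37.16   7.61  13.03] F s-frame [-4.19  3.18 -0.2 ] T [ 0.783  0.871 -1.104] w 0.194 aRot [-0.14  0.04  0.08]
```

{"api": "step_arm", "payload": {
  "commands": "0.06 2.89 -0.81 0 0 0 10; 0.06 2.88 -0.82 0 0 0 10; 0.03 2.88 -0.84 0 0 0 10; 0.03 2.88 -0.84 0 0 0 10"
}}

```text
t: 13.38
tcp_pos: [0.508, -0.2048, 0.1086]
tcp_rot: [0.632, 0.675, -0.332, 0.185]
force: [-4.7, 2.9, 1.4]
width: 0.198
gripper_force: 107.8
```

```bash
python3 q.py
```

```text
t 13.38 tip mm [-25.51   7.6   12.91] F s-frame [-4.08  3.7   1.43] T [ 0.665  0.988 -1.061] w 0.198 aRot [-0.1   0.03  0.08]
```

{"api": "step_arm", "payload": {
  "commands": "0.02 2.88 -0.85 0 0 0 10; 0.02 2.88 -0.85 0 0 0 10; 0.02 2.88 -0.85 0 0 0 10; 0.02 2.88 -0.85 0 0 0 10; 0.02 2.88 -0.85 0 0 0 10"
}}

```text
t: 14.0
tcp_pos: [0.5228, -0.2021, 0.1085]
tcp_rot: [0.632, 0.675, -0.332, 0.185]
force: [-5.0, 2.3, 0.6]
width: 0.198
gripper_force: 107.8
```

```bash
python3 q.py
```

```text
t 14.0 tip mm [-10.56   7.58  12.85] F s-frame [-4.49  3.13  0.58] T [ 0.629  0.98  -1.063] w 0.198 aRot [-0.1   0.02  0.08]
```

{"api": "step_arm", "payload": {
  "commands": "0.04 2.88 -0.83 0 0 0 10; 0.03 2.88 -0.84 0 0 0 10; 0.02 2.88 -0.85 0 0 0 10; 0.02 2.88 -0.85 0 0 0 10; 0.02 2.88 -0.85 0 0 0 10"
}}

```text
t: 14.62
tcp_pos: [0.5374, -0.1994, 0.1084]
tcp_rot: [0.632, 0.675, -0.332, 0.184]
force: [-5.4, 2.4, 1.4]
width: 0.199
gripper_force: 107.8
```

```bash
python3 q.py
```

```text
t 14.62 tip mm [ 4.29  7.59 12.72] F s-frame [-4.9   3.37  1.41] T [ 0.663  1.057 -1.144] w 0.199 aRot [-0.08  0.02  0.07]
```

{"api": "step_arm", "payload": {
  "commands": "0.02 2.88 -0.85 0 0 0 10; 0.02 2.88 -0.85 0 0 0 10; 0.02 2.88 -0.85 0 0 0 10; 0.02 2.88 -0.85 0 0 0 10; 0.02 2.88 -0.85 0 0 0 10"
}}

```text
t: 15.25
tcp_pos: [0.5522, -0.1967, 0.1083]
tcp_rot: [0.632, 0.675, -0.332, 0.184]
force: [-5.3, 2.3, 0.5]
width: 0.199
gripper_force: 107.8
```

```bash
python3 q.py
```

```text
t 15.25 tip mm [19.27  7.57 12.65] F s-frame [-4.82  3.22  0.48] T [ 0.597  1.095 -1.162] w 0.199 aRot [-0.07  0.01  0.07]
```

{"api": "step_arm", "payload": {
  "commands": "0.04 2.88 -0.83 0 0 0 10; 0.03 2.88 -0.84 0 0 0 10; 0.02 2.88 -0.85 0 0 0 10; 0.02 2.88 -0.85 0 0 0 10; 0.02 2.88 -0.85 0 0 0 10"
}}

```text
t: 15.88
tcp_pos: [0.5668, -0.1941, 0.1082]
tcp_rot: [0.632, 0.675, -0.332, 0.184]
force: [-4.4, 2.9, 1.9]
width: 0.196
gripper_force: 107.8
```

```bash
python3 q.py
```

```text
t 15.88 tip mm [34.12  7.55 12.57] F s-frame [-3.77  3.63  1.94] T [ 0.583  1.103 -1.163] w 0.196 aRot [-0.05  0.    0.07]
```

{"api": "step_arm", "payload": {
  "commands": "0.02 2.88 -0.85 0 0 0 10; 0.02 2.88 -0.85 0 0 0 10; 0.02 2.88 -0.85 0 0 0 10; 0.02 2.88 -0.85 0 0 0 10; 0.02 2.88 -0.85 0 0 0 10"
}}

```text
t: 16.5
tcp_pos: [0.5816, -0.1914, 0.1081]
tcp_rot: [0.632, 0.675, -0.333, 0.184]
force: [-5.5, 3.3, 1.2]
width: 0.197
gripper_force: 107.8
```

```bash
python3 q.py
```

```text
t 16.5 tip mm [49.08  7.54 12.44] F s-frame [-4.82  4.27  1.24] T [ 0.553  1.155 -1.219] w 0.197 aRot [-0.04  0.    0.06]
```

{"api": "step_arm", "payload": {
  "commands": "0.02 2.88 -0.85 0 0 0 10; 0.02 2.88 -0.85 0 0 0 10; 0.02 2.88 -0.85 0 0 0 10; 0.02 2.88 -0.85 0 0 0 10; 0.02 2.88 -0.85 0 0 0 10"
}}

```text
t: 17.12
tcp_pos: [0.5963, -0.1887, 0.108]
tcp_rot: [0.632, 0.675, -0.333, 0.184]
force: [-5.4, 3.4, 0.5]
width: 0.195
gripper_force: 107.9
```

```bash
python3 q.py
```

```text
t 17.12 tip mm [64.03  7.51 12.4 ] F s-frame [-4.75  4.33  0.46] T [ 0.511  1.169 -1.235] w 0.195 aRot [-0.04 -0.01  0.06]
```

{"api": "step_arm", "payload": {
  "commands": "0.05 2.88 -0.84 0 0 0 10; 0.04 2.88 -0.84 0 0 0 10; 0.02 2.88 -0.85 0 0 0 10; 0.02 2.88 -0.85 0 0 0 10; 0.02 2.88 -0.85 0 0 0 10"
}}

```text
t: 17.75
tcp_pos: [0.611, -0.186, 0.1079]
tcp_rot: [0.632, 0.675, -0.333, 0.184]
force: [-4.7, 2.0, 0.6]
width: 0.198
gripper_force: 107.9
```

```bash
python3 q.py
python3 - <<'E'
from plan import *
st=readout.state(); im,d,P=cloud("wrist"); save("w3",im[100:440,160:600])
M=R.from_quat(st["tcp_rot"]).as_matrix(); print(proj("wrist",[st["tcp_pos"]+M@TIP,SO+.1*ex+.008*ez,SO-.1*ex+.008*ez])-[160,100])
E
```

```text
t 17.75 tip mm [79.01  7.54 12.31] F s-frame [-4.26  2.79  0.61] T [ 0.523  1.172 -1.24 ] w 0.198 aRot [-0.03 -0.01  0.06]
[[166.4604584  117.70715977]
 [199.23855078 120.7221383 ]
 [-40.69538328  99.92561457]]
```

View pics/w3.png

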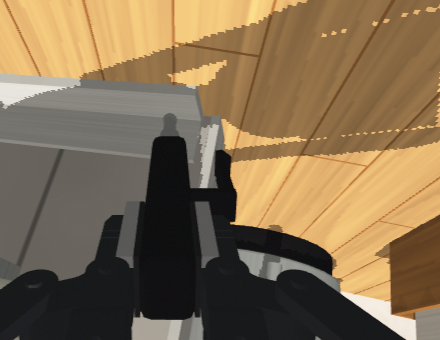

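The crop shows the tip ball at (170,118), in the corner near the trim's far end at (199,121), against a prediction of (166,118). So the tool has not slipped noticeably. I'll hold briefly, then lift off along the tool axis.

{"api": "step_arm", "payload": {
  "commands": "0.02 1.4 -0.4 0 0 0 10; 0.02 0 0.02 0 0 0 10; 0 0 0 0 0 0 10; 0 0 -2 0 0 0 10; 0 0 -12 0 0 0 10; 0 0 -25 0 0 0 10; 0 0 -35 0 0 0 10; 0 0 -35 0 0 0 10"
}}

```text
t: 18.8
tcp_pos: [0.6332, -0.1102, 0.1867]
tcp_rot: [0.632, 0.676, -0.33, 0.186]
force: [0.6, 0.8, -1.7]
width: 0.193
gripper_force: 107.0
```

```bash
python3 q.py
python3 - <<'E'
from plan import *
st=readout.state(); print(st["tcp_pos"],st["qpos"].round(2))
# hang pose: same as the pick pose, raised 75 mm
H=R.from_quat([0.678,0.735,0.001,0.001])
plan([((.55,.0,.30),wipe_R(18,7),6),((.5243,.1138,.268),H,6)],10,dm=0,dr=1)
E
```

```text
t 18.8 tip mm [115.39  77.94  90.83] F s-frame [ 0.7   0.7  -1.67] T [ 0.603 -0.122  0.029] w 0.193 aRot [-0.41  0.04  0.13]
[ 0.6332388  -0.11020086  0.18667973] [ 0.14  0.6   1.45 -0.72  1.47  0.29]
3 -18 -24 -1.6 3.9 -0.8 10; 4 -17 -24 -1.5 3.9 -0.9 10; 6 -16 -24 -1.6 3.9 -0.8 10; 9 -16 -24 -1.6 4 -0.9 10; 10 -15 -23 -1.6 3.9 -0.8 10; 12 -14 -24 -1.5 3.9 -0.8 10; 20 -1 -1 -1 3 0.8 10; 20 -1 0 -1.1 3.1 0.7 10
20 -2 2 -1 3 0.8 10; 20 -1 2 -1 3.1 0.8 10; 20 -2 3 -1.1 3 0.7 10; 19 -3 5 -1 3.1 0.8 10
t 18.8 end [0.5241 0.1135 0.2678] [[-0.081, 0.997, 0.003], [0.997, 0.081, 0.0], [-0.0, 0.003, -1.0]]
```

Run:
```python
from plan import *
H=R.from_quat([0.678,0.735,0.001,0.001])
p,r=plan([((.53,-.03,.36),wipe_R(20,8),6),((.5243,.1138,.33),H,6)],10,dm=0,dr=1)
```

```text
-7 -23 -27 -1.4 3.6 -0.8 10; -6 -23 -28 -1.4 3.6 -0.8 10; -3 -22 -28 -1.4 3.5 -0.8 10; -1 -21 -30 -1.4 3.6 -0.8 10; 1 -20 -29 -1.4 3.6 -0.8 10; 3 -20 -30 -1.5 3.6 -0.8 10; 24 3 -4 -1.2 3.4 0.7 10; 24 2 -2 -1.1 3.4 0.7 10
25 3 -1 -1.2 3.4 0.8 10; 24 2 0 -1.2 3.3 0.7 10; 25 2 2 -1.1 3.4 0.7 10; 24 1 4 -1.2 3.4 0.7 10
t 18.8 end [0.5244 0.1137 0.3298] [[-0.081, 0.997, 0.003], [0.997, 0.081, -0.0], [-0.001, 0.003, -1.0]]
```

{"api": "step_arm", "payload": {
  "commands": "-7 -23 -27 -1.4 3.6 -0.8 10; -6 -23 -28 -1.4 3.6 -0.8 10; -3 -22 -28 -1.4 3.5 -0.8 10; -1 -21 -30 -1.4 3.6 -0.8 10; 1 -20 -29 -1.4 3.6 -0.8 10; 3 -20 -30 -1.5 3.6 -0.8 10; 24 3 -4 -1.2 3.4 0.7 10; 24 2 -2 -1.1 3.4 0.7 10"
}}

```text
t: 19.8
tcp_pos: [0.5275, 0.0168, 0.3504]
tcp_rot: [0.655, 0.746, -0.108, 0.06]
force: [0.2, -0.0, -2.6]
width: 0.195
gripper_force: 107.5
```

{"api": "step_arm", "payload": {
  "commands": "25 3 -1 -1.2 3.4 0.8 10; 24 2 0 -1.2 3.3 0.7 10; 25 2 2 -1.1 3.4 0.7 10; 24 1 4 -1.2 3.4 0.7 10; 0 0 0 0 0 0 10; 0 0 0 0 0 0 10"
}}

```text
t: 20.55
tcp_pos: [0.5241, 0.1123, 0.3293]
tcp_rot: [0.678, 0.735, -0.0, 0.001]
force: [-0.1, 0.1, -0.9]
width: 0.195
gripper_force: 107.6
```

Run:
```python
from plan import *
st=readout.state(); M=R.from_quat(st["tcp_rot"]).as_matrix(); p=st["tcp_pos"]; print(st["t"],p.round(4),M.round(3).tolist())
def pts(n):
    im,d,P=cloud(n)
    q=max([q for q in eyes.cut_out("scraper",n)],key=lambda q:np.nanmedian(P[q["mask"]][:,2]))
    X=P[q["mask"]];X=X[~np.isnan(X[:,0])]; L=(X-p)@M; L=L[(abs(L[:,0])<.03)&(abs(L[:,1])<.04)]
    print(n,q["confidence"],len(L))
    for lo in np.arange(-.05,.15,.02):
        s=L[(L[:,2]>lo)&(L[:,2]<lo+.02)]
        if len(s)>3: print(round(lo,2),len(s),"x",np.percentile(s[:,0],[3,97]).round(4),"y",np.percentile(s[:,1],[3,97]).round(4),"zmax",s[:,2].max().round(4))
    return im
im=pts("side"); pts("top"); im2=pts("wrist")
tp=proj("side",p+M@TIP); print(tp, proj("side",p+M@[0,0,.02]),proj("wrist",[p+M@TIP]))
c,r=int(tp[0]),int(tp[1]); a=cv2.resize(im[r-110:r+60,c-60:c+60],(400,567),interpolation=cv2.INTER_CUBIC)
u,v=proj("wrist",p+M@TIP).astype(int); b=cv2.resize(im2[max(v-110,0):max(v-110,0)+170,u-60:u+60],(400,567),interpolation=cv2.INTER_CUBIC)
save("hold",np.hstack([a,b]))
```

```text
20.55 [0.5241 0.1123 0.3293] [[-0.08, 0.997, 0.001], [0.997, 0.08, -0.002], [-0.002, 0.001, -1.0]]
side 0.65 694
-0.05 46 x [-0.0023  0.0107] y [-0.0064  0.0039] zmax -0.0301
-0.03 69 x [0.0066 0.0122] y [-0.0068  0.0048] zmax -0.01
-0.01 86 x [0.0002 0.0114] y [-0.0083  0.0076] zmax 0.01
0.01 165 x [-0.0055  0.0105] y [-0.0085  0.0268] zmax 0.0299
0.03 109 x [-0.0052  0.011 ] y [-0.0082  0.0257] zmax 0.0497
0.05 89 x [0.0003 0.0108] y [-0.0074  0.0269] zmax 0.0697
0.07 44 x [-0.0012  0.0092] y [-0.0047  0.0057] zmax 0.09
0.09 43 x [-0.0022  0.0046] y [-0.0037  0.0062] zmax 0.1091
0.11 35 x [-0.0022  0.0042] y [-0.0018  0.005 ] zmax 0.1295
0.13 8 x [-0.0005  0.0032] y [-0.001   0.0044] zmax 0.1348
top 0.17 0
wrist 0.63 10622
-0.05 4124 x [-0.0093  0.0102] y [-0.0082  0.0073] zmax -0.03
-0.03 1604 x [0.0079 0.0105] y [-0.0081  0.0076] zmax -0.01
-0.01 1101 x [0.0075 0.0105] y [-0.008   0.0078] zmax 0.0099
0.01 1969 x [-0.0045  0.0103] y [-0.0072  0.0273] zmax 0.03
0.03 839 x [-0.0022  0.0103] y [-0.0075  0.027 ] zmax 0.05
0.05 654 x [-0.0038  0.0103] y [-0.0072  0.0308] zmax 0.07
0.07 38 x [0.0039 0.0097] y [-0.0072  0.0063] zmax 0.09
0.09 119 x [0.0019 0.0051] y [-0.0039  0.0061] zmax 0.1098
0.11 111 x [-0.0003  0.0031] y [-0.0023  0.0054] zmax 0.1298
0.13 63 x [-0.0015  0.004 ] y [-0.0031  0.0064] zmax 0.1365
[317.59673958 227.07903931] [316.20616603 176.48447732] [[327.81026409 219.62455928]]
```

View pics/hold.png

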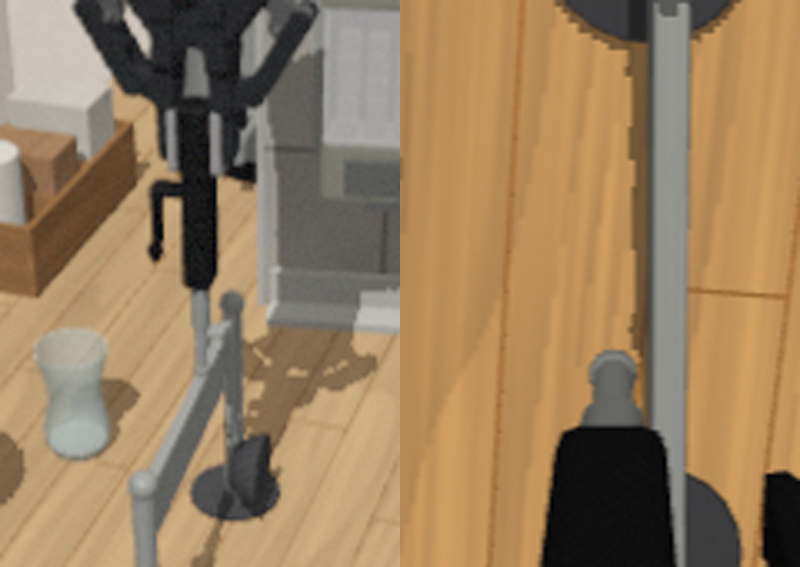

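The crop shows the scraper held upright, tip at (612,365) in the right half, axis left of the bar and hook to its right.

Run:
```python
from plan import *
H=R.from_quat([0.6778,0.7352,0,0])
plan([((.5235,.1138,.235),H,4),((.5235,.1138,.190),H,4)],10,dm=1,dr=1)
```

```text
0.3 -0.1 23.4 0 0 0 10; 0.3 0 23.4 0 0 -0.1 10; 0.3 -0.1 23.5 0 0 0 10; 0.4 0 23.4 0 0 0 10; 0 0 11.2 0 0 0 10; 0 0 11.3 0 0 0 10; 0 0 11.2 0 0 0 10; 0 0 11.3 0 0 0 10
t 20.85 end [0.5235 0.1138 0.19  ] [[-0.081, 0.997, -0.0], [0.997, 0.081, -0.001], [-0.001, -0.0, -1.0]]
```

{"api": "step_arm", "payload": {
  "commands": "0.3 0 23.4 0 0 0 10; 0.3 0 23.4 0 0 0 10; 0.3 -0.1 23.5 0 0 0 10; 0.4 0 23.4 0 0 0 10; 0 0 5 0 0 0 10; 0 0 5 0 0 0 10; 0 0 0 0 0 0 10"
}}

```text
t: 21.72
tcp_pos: [0.5238, 0.1141, 0.2254]
tcp_rot: [0.679, 0.735, 0.0, 0.0]
force: [0.1, 0.3, -0.2]
width: 0.2
gripper_force: 107.4
```

Run:
```python
from plan import *
st=readout.state();print(st["force"].round(2),st["tcp_pos"])
H=R.from_quat([0.6778,0.7352,0,0])
plan([((.5235,.1138,.184),H,5)],10)
```

```text
[ 0.14  0.26 -0.17] [0.52377874 0.11414198 0.22538511]
-0.1 -0.1 8.3 0 0 0 10; 0 0 8.3 0 0 0 10; -0.1 -0.1 8.2 0 0 -0.1 10; -0.1 -0.1 8.3 0 0 0 10; 0 0 8.3 0 0 0 10
t 21.73 end [0.5235 0.1138 0.184 ] [[-0.081, 0.997, 0.001], [0.997, 0.081, -0.0], [-0.0, 0.001, -1.0]]
```

{"api": "step_arm", "payload": {
  "commands": "0 -0.1 8.3 0 0 0 10; 0 0 8.3 0 0 0 10; -0.1 -0.1 8.2 0 0 0 10; 0 0 8.3 0 0 0 10; 0 0 8 0 0 0 10; 0 0 0 0 0 0 10"
}}

```text
t: 22.48
tcp_pos: [0.5228, 0.1139, 0.183]
tcp_rot: [0.679, 0.735, -0.001, -0.001]
force: [0.1, 0.1, -0.5]
width: 0.197
gripper_force: 107.5
```

Run:
```python
from plan import *
st=readout.state();print(st["force"].round(2),st["tcp_pos"])
im,d,P=cloud("side"); save("hang",cv2.resize(im[190:310,270:370],(500,600),interpolation=cv2.INTER_CUBIC))
```

```text
[ 0.07  0.1  -0.5 ] [0.52278868 0.11393271 0.1829633 ]
```

View pics/hang.png

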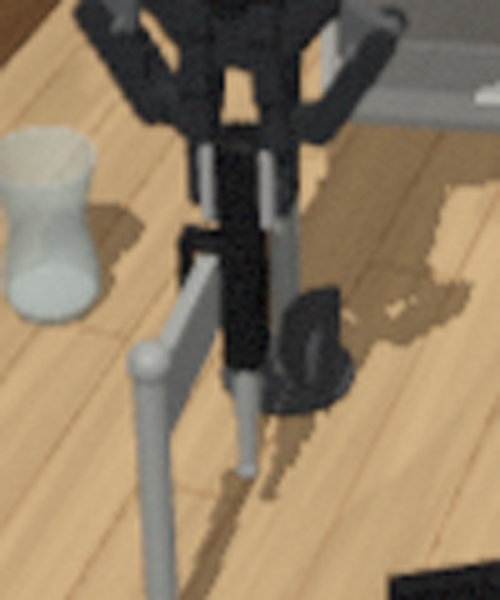

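The crop shows the hook arch at (195,235), over the bar with the clip on the far side. Lowering until it rests.

{"api": "step_arm", "payload": {
  "commands": "0 0.3 1.5 0 0 0 10; 0 0.2 1.5 0 0 0 10; 0 0 1 0 0 0 10; 0 0 0 0 0 0 10; 0 0 0 0 0 0 10"
}}

```text
t: 23.15
tcp_pos: [0.5238, 0.1141, 0.1799]
tcp_rot: [0.679, 0.735, -0.0, -0.0]
force: [-0.2, -0.1, -2.1]
width: 0.197
gripper_force: 107.5
```

{"api": "step_arm", "payload": {
  "commands": "0 0 0.7 0 0 0 10; 0 0 0.7 0 0 0 10; 0 0 0 0 0 0 10; 0 0 0 0 0 0 10"
}}

```text
t: 23.65
tcp_pos: [0.5238, 0.1141, 0.1784]
tcp_rot: [0.679, 0.735, -0.0, -0.0]
force: [-0.0, 0.2, -2.0]
width: 0.194
gripper_force: 107.5
```

{"api": "step_arm", "payload": {
  "commands": "0 0 0.7 0 0 0 10; 0 0 0.7 0 0 0 10; 0 0 0 0 0 0 10; 0 0 0 0 0 0 10"
}}

```text
t: 24.15
tcp_pos: [0.5238, 0.1141, 0.178]
tcp_rot: [0.679, 0.735, 0.0, 0.0]
force: [-1.8, 0.2, 5.9]
width: 0.193
gripper_force: 108.2
```

{"api": "step_arm", "payload": {
  "commands": "0 0 -0.5 0 0 0 10; 0 0 0 0 0 0 22; 0 0 0 0 0 0 30; 0 0 0 0 0 0 45; 0 0 0 0 0 0 60; 0 0 0 0 0 0 80; 0 0 0 0 0 0 85; 0 0 0 0 0 0 85",
  "newtons": 30
}}

```text
t: 25.15
tcp_pos: [0.5237, 0.1141, 0.1775]
tcp_rot: [0.679, 0.735, -0.0, -0.0]
force: [-0.8, 0.1, -0.5]
width: 0.996
gripper_force: 0.0
```

{"api": "step_arm", "payload": {
  "commands": "0 0 -10 0 0 0 85; 0 0 -25 0 0 0 85; 0 0 -35 0 0 0 85; 0 0 -35 0 0 0 85; 0 0 -20 0 0 0 85; 0 0 0 0 0 0 85"
}}

```text
t: 25.9
tcp_pos: [0.5246, 0.1142, 0.3047]
tcp_rot: [0.679, 0.735, 0.002, 0.001]
force: [0.2, 0.8, 0.2]
width: 0.995
gripper_force: 0.0
```

Run:
```python
from plan import *
st=readout.state(); print(st["t"],st["tcp_pos"],st["width"])
for n in("side","wrist"):
    im,d,P=cloud(n)
    for q in eyes.cut_out("scraper",n)[:3]:
        X=P[q["mask"]];X=X[~np.isnan(X[:,0])]; print(n,q["confidence"],np.percentile(X,[2,50,98],axis=0).round(4).tolist())
    if n=="side": a=im
u=cv2.resize(a[190:310,270:370],(500,600),interpolation=cv2.INTER_CUBIC); save("final",u)
```

```text
25.9 [0.52458209 0.114249   0.30472292] 0.9948594754679976
side 0.9 [[0.3557, 0.0719, 0.0025], [0.4077, 0.1113, 0.0117], [0.4513, 0.1319, 0.0178]]
side 0.68 [[0.5137, 0.0358, 0.0183], [0.5243, 0.121, 0.16], [0.5586, 0.1249, 0.2176]]
side 0.57 [[0.3385, 0.2359, -0.0006], [0.3877, 0.2603, 0.0122], [0.428, 0.2781, 0.0172]]
wrist 0.91 [[0.5138, 0.1046, 0.0636], [0.5259, 0.1199, 0.1862], [0.5527, 0.1241, 0.2193]]
wrist 0.76 [[0.3621, 0.2351, 0.0069], [0.3994, 0.2499, 0.0158], [0.4308, 0.2619, 0.018]]
wrist 0.73 [[0.3526, 0.069, 0.0013], [0.4111, 0.108, 0.0152], [0.4527, 0.1313, 0.0178]]
```

View pics/final.png

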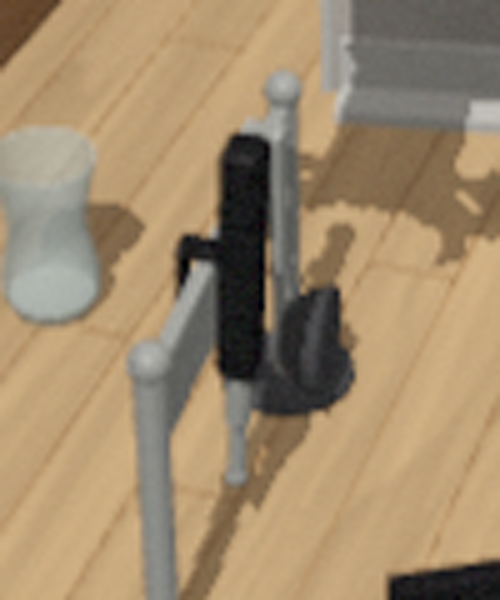

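The scraper hangs by its hook over the bar, upright at (243,260) in the crop, released and with the gripper clear. Handing in after a brief settle.

{"api": "step_arm", "payload": {
  "commands": "0 0 -10 0 0 0 85; 0 0 0 0 0 0 85; 0 0 0 0 0 0 85; 0 0 0 0 0 0 85; 0 0 0 0 0 0 85; 0 0 0 0 0 0 85; 0 0 0 0 0 0 85; 0 0 0 0 0 0 85"
}}

```text
t: 27.1
tcp_pos: [0.5238, 0.1141, 0.3125]
tcp_rot: [0.679, 0.735, -0.0, -0.0]
force: [0.3, 0.8, -0.5]
width: 0.994
gripper_force: 0.0
```

```bash
python3 -c "
from h import *
print(ctrl.sign_off())"
```

```text
the job is handed in; nothing more can be done
None
```

The joint was scraped near end to far end in one pass at about 2.4 cm/s, with light wrist-force readings (about 4–7 N) throughout; the scraper hangs on the rail by its hook, released, and the job was handed in at about 27 s, with no verdict shown.

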